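# Set the guarded air trim knob under the red flip cover

### The job

Trim the air supply of the spray gun: swing the red flip cover of its control box up and right over, so that it stays propped open on its rest behind the box, then turn the knob beneath it clockwise until its white pointer is at the green mark. Leave the control with the yellow cover shut.

Things in the scene. Friction and masses are not known exactly. Their poses are not given: they have to be found in the camera images.
- red_tab (a point): Centre of the black pull tab on the red cover's front: an upright fin 12 mm thick (along y), round end 24 mm across about this point, which is 28 mm out from the hood's front wall and, when shut, 70 mm above the table. Axes when shut: x level towards the hinge, y along the hinge, z up; they turn with the cover. Pinched from above, the tab pivots between the fingers as the cover swings.
- red_hinge (a point): Middle of the red cover's hinge line, 57 mm above the table, at the back of a grey box 124 x 110 mm, 45 mm high, fixed to the table. x points away from the box's front, y along the hinge, z up. Shut, the cover is a hood reaching 110 mm in -x, 86 mm wide, its top 24 mm above the hinge; the tab's centre lies 138 mm in -x and 13 mm up from here.
- red_cover (a joint): Opening angle of the red cover, rad: 0 shut, 2.3 (132 degrees) leaning back on its rest. It weighs about 100 g and swings freely: let go below about 1.3 rad it falls shut, beyond about 1.4 rad it falls gently back onto the rest and stays there.
- red_grip (a point): Centre of the bar grip of the black knob under the red cover, on its upright axis, 75 mm in front of the hinge and 62 mm above the table. The bar is 42 mm long, 14 mm wide, 23 mm high (top 72 mm above the table), on a 44 mm disc; the box top round it is flat and free. Axes turn with the knob: x along the bar towards its white pointer, y across the bar, z up.
- red_knob (a joint): Angle of that knob, rad, growing clockwise seen from above, stops at 0 and 1.8. At 0 the pointer is 0.6 rad left (anticlockwise) of straight towards the hinge; at 1.2 it is at the green mark on the box top, 0.6 rad right of it. It turns lightly (0.04 N m) and stays where it is left.
- yellow_cover (a joint): Opening angle of the yellow cover, rad, on the second box, which is the same in all but the cover's colour: 0 shut. Either box may stand on the left.
Mind the look-alikes: they are no part of the job. Of the things like the part that bears red_tab, leave any that is purple; of the rest the larger one is meant.

How it is judged (in metres and radians):
On the way, in this order (a step that is already met when the one before it is completed fails the run):
1. the red cover is propped open on its rest (value of joint red_cover above 2.1 rad), for 0.2 s.
2. the knob's pointer is at the green mark, with the cover still propped open (value of joint red_knob between 1.02 and 1.38 rad and value of joint red_cover above 2.1 rad), for 0.2 s.
At the end, for the whole second after the job is handed in: The red cover leans open on its rest (beyond 2.1 rad), the knob beneath it stands still at 1.2 rad, within 0.18 rad (10 degrees) of the green mark, and the yellow cover is shut (below 0.15 rad) (all of step 2 and velocity of joint red_knob between -0.05 and 0.05 rad/s and value of joint yellow_cover below 0.15 rad); the robot touches nothing.
It fails at once if the yellow cover is opened (value of joint yellow_cover above 0.3 rad).
It also fails if it takes over 48 s, if anything falls off the work surface, if the arm or the gripper's body presses on something with over 40 N, if the wrist force passes 120 N, or if a joint passes its speed limit or range.

### The arm

A 6-joint arm with a two-finger parallel gripper is mounted at the origin on a cart in front of the work surface, level with it; the furniture and walls round the work are solid. World frame = base frame: x ahead of the robot, y to its left, z up, the work surface at z = 0. Lengths are in m, angles in degrees, forces in N, time in s.
With the tool pointing down it reaches from about 0.4 to 0.825 m from the base axis. Payload 7 kg.
Tool frame: the origin (TCP) lies midway between the tips of the shut fingers; the grasp point (between the pads) lies 19 mm behind it (r.grip_point_offset is the z of the grasp point in the tool frame, in m); z points along the fingers, y is the line along which they close (so a half turn about z gives the same grasp; the last joint's range is limited). The gripper opens to 88 mm and grips with 3 to 60 N. Pads are 19 mm wide; open, the fingers measure 130 mm over their backs; the gripper's body (78 mm by 193 mm) begins 47 mm behind the grasp point.
Start: joints at [-50.128, 20.546, 0.682, 0, -70.136, -16.507], TCP at [0.268, -0.62, 0.227] pointing down, gripper open.
Joint ranges: [-176.03, 176.03], [-82.01, 121.73], [-58.28, 71.71], [-173.87, 95.51], [-174.79, -0.11], [-173.66, 173.66]. Speed limits (degrees/s): [136.94, 136.94, 172.46, 180, 180, 180].

### API

Orientations are given as [roll, pitch, yaw] about the fixed x, y, z axes, in that order (R = Rz(yaw) Ry(pitch) Rx(roll)).
In Python, from plant import r, viewer, recognise, outline_of, pinpoint gives the robot as it stands.
- The arm moves only by the tool move_arm, never from a script. Its argument "targets" is a list of rows, each a list of 2 entries, a list of its own where there are three numbers: the shift along the tool's x, y, z in cm, then the turn, a rotation vector about the tool's x, y, z in rad. A call has 1 to 5 rows; each row is the pose to reach, as a shift and turn from the pose commanded when the call began, along the tool's axes at that moment; what a row does not reach only later rows make up. A row lasts 1/8 s, in which the tool goes at most 62.5 mm and 10.7 degrees, less where a joint would pass 70% of its speed; a pose out of reach is approached as far as the arm can. A call with a gripper value outside its range is refused whole. "jaw" is the finger opening in cm, from 0 to 8.76, set as the call begins (left out, the last holds). The fingers move at their own pace and stop on an object; "squeeze" is the grip in N (left out, the last holds). Time passes only in rows, so rows that repeat a pose let the fingers close. It gives the time, the measured TCP pose, the force, the opening and the grip force at its end, in the units of the state.
- r.get_state(): the state, without advancing time (a new reading comes with each control period).
- viewer.capture(name): name is "scene" or "side" or "wrist"; returns a dict with "image" (384x512x3 uint8, blue, green, red), "intrinsics" (3x3 intrinsics, pixels), "D" ([k1, k2, p1, p2, k3] as OpenCV has them; the pictures are not rectified), "camera_from_world" (4x4, takes a point from world to camera coordinates). Camera axes: x right, y up, looking along -z (the intrinsics and any distortion apply to the point x, -y, -z); pixel columns grow to the right and rows downward; lengths in m; the calibration is good to about 2 mm. A picture is of the moment at which its call begins. There is no depth.
- r.close_job(): hands the job in; it is judged then, once.
Trained networks look in the newest picture that a camera, given by its name, has taken for a name from the list of things; names that differ only in an ending like _2 or _b are one class to them, and where a whole thing is asked for, a point or a joint stands for the part that bears it (a point fixed in the world has none). Each returns a list of dicts, best first, with "score" (0 to 1); they miss things now and then, are a little off and sometimes report something else, mostly with a low value. They report only what shows in the picture. A call takes as long as a camera call. They do not tell look-alikes from the thing itself.
- recognise(label, camera): "box" ([left, top, right, bottom] in pixels, round what is visible of it).
- outline_of(label, camera): "mask" (384x512 bool, what is visible of it) and "box" ([left, top, right, bottom] in pixels, round what is visible of it).
- pinpoint(label, camera): "location" ([row, column] in pixels: a listed point, or the origin of a listed thing).
The state is a dict: "time_s": time; "joints": joint angles; "qd": joint speeds; "joint_torque": joint torques, N m; "tcp_pos": TCP position; "eef_rot": TCP orientation; "contact_force": force on the tool from outside, world axes, zero at the start; "moment": the same for the moment, N m; "gripper_width": finger opening in m; "gripper_force": force on a finger pad.
Only numpy, scipy, OpenCV 4.12 (cv2) and the standard library are available. Lean on these libraries where they do the work, as an engineer would, in place of code of your own. Each camera call takes 0.05 s, during which the arm holds its last target. There are 200 camera calls.

## Working session

There is one attempt and no reset: what is moved stays moved. The work goes in short steps, Python scripts to look and compute and a tool call to move; the robot and the scene stay as the last step left them, time stands still between calls to the robot, and variables do not carry over. Pictures are saved under pics/ and viewed, at most 10 in all, crops included, and the job is handed in when it is done.

Besides the shell and the picture viewer there is one more tool, called after "Request:" by a JSON object that holds its "fn" and its "kwargs". move_arm: Moves the arm, as the interface text tells. Its arguments: {"type":"object","properties":{"targets":{"type":"array","items":{"type":"array"}},"jaw":{"type":"number"},"squeeze":{"type":"number"}},"required":["targets"]}

```bash
mkdir -p pics; ls; python3 - <<'E'
from plant import r, viewer, recognise, outline_of, pinpoint
import cv2,numpy as np
ims=[]
for c in ["scene","side"]:
    d=viewer.capture(c); ims.append(d["image"])
    for l in ["red_tab","red_hinge","red_grip"]:
        print(c,l,[(np.round(x["location"],1).tolist(),round(x["score"],2)) for x in pinpoint(l,c)])
    for l in ["red_tab","red_cover","yellow_cover"]: print(c,l,[(np.round(x["box"]).tolist(),round(x["score"],2)) for x in recognise(l,c)])
    P=d["camera_from_world"]; print(np.round(-P[:3,:3].T@P[:3,3],3),d["D"])
    cv2.imwrite(f"pics/{c}1.png",cv2.resize(d["image"],(768,576)))
s=r.get_state();print(s["time_s"],s["tcp_pos"],s["eef_rot"])
E
```

```text
pics
scene red_tab [([233.4, 244.7], 0.96), ([251.4, 123.6], 0.76), ([285.9, 183.4], 0.55)]
scene red_hinge [([260.4, 167.2], 0.94), ([214.0, 219.2], 0.86), ([232.8, 103.2], 0.62)]
scene red_grip []
scene red_tab [([94.0, 225.0, 137.0, 252.0], 0.91), ([202.0, 201.0, 255.0, 241.0], 0.85), ([152.0, 250.0, 197.0, 288.0], 0.81)]
scene red_cover [([206.0, 204.0, 259.0, 241.0], 0.64)]
scene yellow_cover [([300.0, 173.0, 353.0, 208.0], 0.62)]
[-0.232  0.586  0.594] [-0.07273659  0.          0.          0.          0.        ]
side red_tab [([173.6, 221.0], 0.95), ([135.2, 261.9], 0.94), ([143.9, 205.5], 0.77)]
side red_hinge [([180.2, 272.1], 0.96), ([149.2, 239.7], 0.96), ([137.7, 291.5], 0.6)]
side red_grip []
side red_tab [([218.0, 159.0, 274.0, 193.0], 0.98), ([260.0, 130.0, 294.0, 145.0], 0.73), ([203.0, 139.0, 242.0, 161.0], 0.65)]
side red_cover [([214.0, 163.0, 274.0, 190.0], 0.84), ([204.0, 142.0, 243.0, 152.0], 0.81), ([262.0, 130.0, 297.0, 145.0], 0.71)]
side yellow_cover [([202.0, 239.0, 284.0, 282.0], 0.7)]
[ 0.497 -0.7    0.594] [-0.01748668  0.          0.          0.          0.        ]
0.7 [ 0.26767376 -0.61964033  0.2265841 ] [-1.79996518e+02  2.70640126e-03 -1.56637340e+02]
```

View pics/scene1.png

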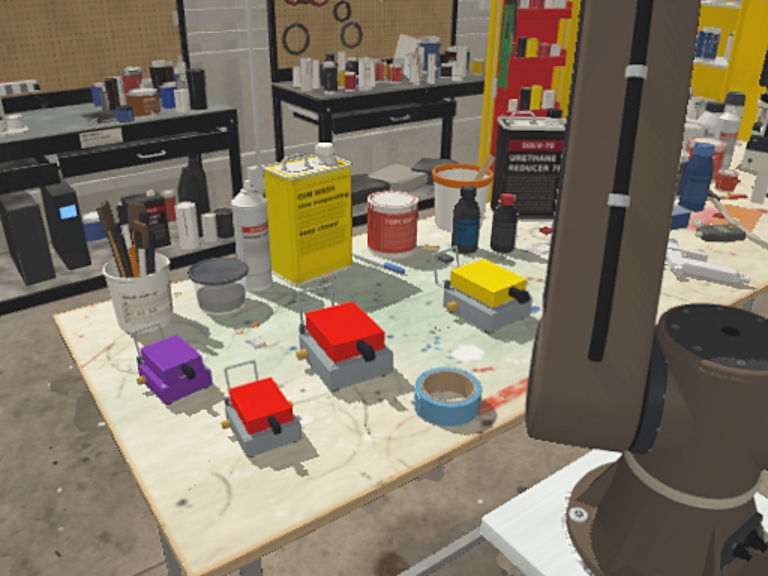

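View pics/side1.png

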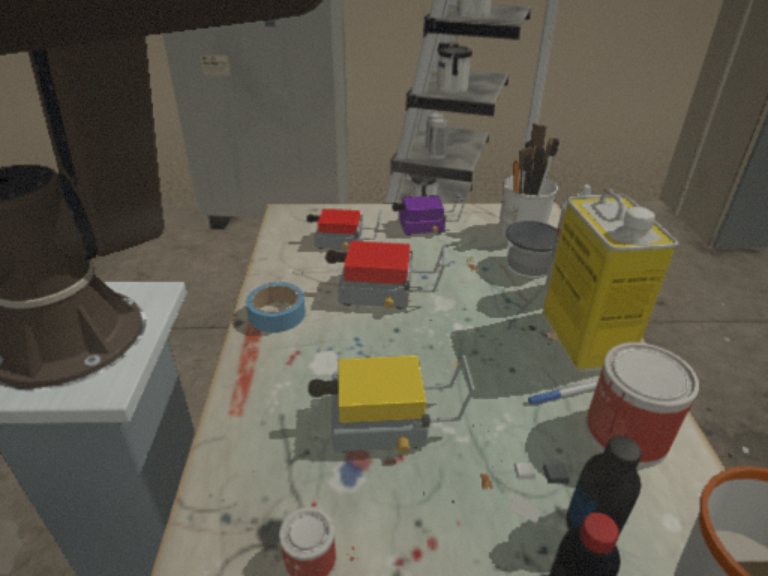

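Candidates for the red tab, in full-resolution scene pixels (col,row):
- Large red box: (245,233).
- Small red box: (183,286).
- Purple box: (124,251).
- Yellow box: about (345,196).

I choose the large red one, which is (221,174) in the side view, and will triangulate it and check a crop.

```bash
cat >h.py <<'E'
import numpy as np,cv2
from plant import r, viewer, recognise, outline_of, pinpoint
def ray(d,rc):
    K=np.array(d["intrinsics"],float);D=np.array(d["D"],float)
    u=cv2.undistortPoints(np.array([[[rc[1],rc[0]]]],float),K,D)[0,0]
    P=np.array(d["camera_from_world"]);R=P[:3,:3]
    v=R.T@np.array([u[0],-u[1],-1.]);return -R.T@P[:3,3],v/np.linalg.norm(v)
def tri(rays):
    A=0;b=0
    for c,v in rays:
        M=np.eye(3)-np.outer(v,v);A=A+M;b=b+M@c
    x=np.linalg.solve(A,b);return x,[np.linalg.norm((np.eye(3)-np.outer(v,v))@(x-c)) for c,v in rays]
def atz(ry,z):
    c,v=ry;return c+v*(z-c[2])/v[2]
def proj(d,p):
    P=np.array(d["camera_from_world"]);q=P[:3,:3]@np.array(p)+P[:3,3]
    q=q*[1,-1,-1];return cv2.projectPoints(q.reshape(1,1,3),np.zeros(3),np.zeros(3),np.array(d["intrinsics"],float),np.array(d["D"],float))[0].ravel()
E
python3 - <<'E'
from h import *
a=viewer.capture("scene");b=viewer.capture("side")
pts={}
for n,pa,pb,z in [("tab",(233.4,244.7),(173.6,221),.07),("hinge",(214,219.2),(180.2,272.1),.057)]:
    x,e=tri([ray(a,pa),ray(b,pb)]);print(n,x.round(4),np.round(e,4),atz(ray(a,pa),z).round(4),atz(ray(b,pb),z).round(4)); pts[n]=x
d=pts["hinge"]-pts["tab"];print(np.linalg.norm(d[:2]),np.degrees(np.arctan2(d[1],d[0])))
for n,pa,pb in [("small",(285.9,183.4),(143.9,205.5))]:
    print(n,tri([ray(a,pa),ray(b,pb)]))
for c in(a,b):print([proj(c,p).round(1).tolist() for p in pts.values()])
A=a["image"][180:300,90:290];B=b["image"][110:230,180:380]
cv2.imwrite("pics/crop1.png",cv2.resize(np.vstack([A,B]),None,fx=2.5,fy=2.5,interpolation=cv2.INTER_CUBIC))
E
```

```text
tab [0.4361 0.124  0.0665] [0.0034 0.0034] [0.4365 0.1268 0.07  ] [0.4343 0.1143 0.07  ]
hinge [0.571  0.1112 0.0496] [0.0001 0.0001] [0.5603 0.1176 0.057 ] [0.5699 0.1    0.057 ]
0.1354992223773489 -5.434501641376912
small (array([0.37469027, 0.31315488, 0.05190246]), [np.float64(0.0013626602501695042), np.float64(0.00136266025016971)])
[[245.8, 234.4], [219.2, 214.0]]
[[221.9, 172.7], [272.1, 180.2]]
```

View pics/crop1.png

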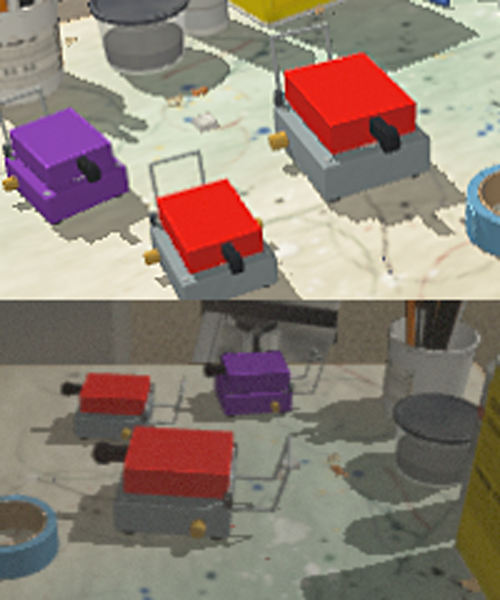

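The crop confirms it: the larger red box has its black tab at scene (244,234) and side (221,173). The smaller red and the purple box are the decoys. Next I move above it for a wrist view.

```bash
cat >>h.py <<'E'
from scipy.spatial.transform import Rotation as Ro
def Rt(yaw):return Ro.from_euler("xyz",[180,0,yaw],degrees=True)
def go(pos,yaw):
    s=r.get_state();R=Ro.from_euler("xyz",s["eef_rot"],degrees=True)
    print("shift cm",(R.inv().apply(np.array(pos)-s["tcp_pos"])*100).round(2),"rot",(R.inv()*Rt(yaw)).as_rotvec().round(3),"t",round(s["time_s"],2))
E
python3 -c "
from h import *
go([.45,.12,.25],-185)"
```

```text
shift cm [-46.07  60.67  -2.35] rot [-0.     0.     0.495] t 0.8
```

Request:
{"fn": "move_arm", "kwargs": {"targets": [[[-46.1,60.7,-2.35],[0,0,0.495]],[[-46.1,60.7,-2.35],[0,0,0.495]],[[-46.1,60.7,-2.35],[0,0,0.495]],[[-46.1,60.7,-2.35],[0,0,0.495]],[[-46.1,60.7,-2.35],[0,0,0.495]]], "jaw": 4, "squeeze": 10}}

```text
time_s: 1.42
tcp_pos: [0.3423, -0.3164, 0.2365]
eef_rot: [-180.0, 0.0, 175.0]
contact_force: [2.7, 0.9, 0.6]
gripper_width: 0.044
gripper_force: 0.0
```

```bash
python3 -c "
from h import *
go([.45,.12,.25],-185);print(r.get_state()['tcp_pos'],r.get_state()['eef_rot'])"
```

```text
shift cm [-6.91 44.42 -1.36] rot [-0.     0.001 -0.   ] t 1.43
[ 0.34229204 -0.31642872  0.2364807 ] [-1.79984054e+02  4.91915155e-02  1.74981950e+02]
```

Request:
{"fn": "move_arm", "kwargs": {"targets": [[[-6.9,44.4,-1.4],[0,0,0]],[[-6.9,44.4,-1.4],[0,0,0]],[[-6.9,44.4,-1.4],[0,0,0]],[[-6.9,44.4,-1.4],[0,0,0]],[[-6.9,44.4,-1.4],[0,0,0]]]}}

```text
time_s: 2.05
tcp_pos: [0.4169, -0.0127, 0.2467]
eef_rot: [180.0, 0.1, 175.0]
contact_force: [1.8, -0.6, -0.2]
gripper_width: 0.0398
gripper_force: 0.0
```

Request:
{"fn": "move_arm", "kwargs": {"targets": [[[-2,13.5,-0.4],[0,0,0]],[[-2,13.5,-0.4],[0,0,0]],[[-2,13.5,-0.4],[0,0,0]],[[-2,13.5,-0.4],[0,0,0]]]}}

```text
time_s: 2.55
tcp_pos: [0.4483, 0.1184, 0.2497]
eef_rot: [-180.0, -0.0, 175.1]
contact_force: [0.3, -0.6, -0.6]
gripper_width: 0.0399
gripper_force: 0.0
```

```bash
python3 - <<'E'
from h import *
s=r.get_state();print(s["tcp_pos"],s["eef_rot"])
d=viewer.capture("wrist")
for l,z in [("red_tab",.07),("red_hinge",.057)]:
    for x in pinpoint(l,"wrist"): print(l,np.round(x["location"],1),round(x["score"],2),atz(ray(d,x["location"]),z).round(4))
im=d["image"].copy()
cv2.imwrite("pics/w1.png",im)
import pickle;pickle.dump(d,open("w1.pkl","wb"))
E
```

```text
[0.4482837  0.11839698 0.24967537] [-1.79976612e+02 -3.07669338e-02  1.75095200e+02]
red_tab [105.8 405.8] 0.94 [0.3829 0.3027 0.07  ]
red_tab [165.8 257.9] 0.88 [0.4388 0.1268 0.07  ]
red_hinge [179.6 387.7] 0.82 [0.4725 0.2902 0.057 ]
```

View pics/w1.png

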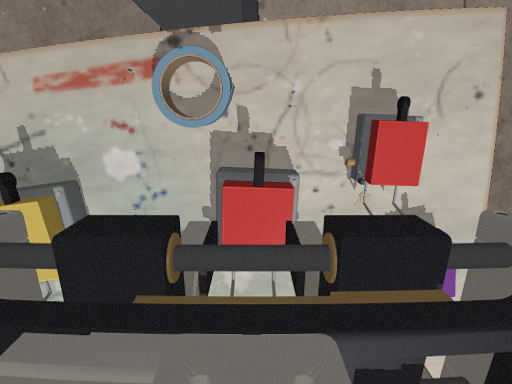

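The wrist view shows the large red hood at about (222-294, 182-245) and its tab at (259,165). I'll refine the yaw from the hood edges.

```bash
python3 - <<'E'
from h import *
import pickle;d=pickle.load(open("w1.pkl","rb"))
im=d["image"];hsv=cv2.cvtColor(im,cv2.COLOR_BGR2HSV)
m=((hsv[...,1]>180)&((hsv[...,0]<8)|(hsv[...,0]>172)))
m[:,:205]=0;m[:,310:]=0
L=[];Rr=[]
for y in range(192,242,3):
    xs=np.where(m[y])[0]; L.append(atz(ray(d,(y,xs[0]-.5)),.081));Rr.append(atz(ray(d,(y,xs[-1]+.5)),.081))
F=[]
for x in list(range(226,252,3))+list(range(270,292,3)):
    ys=np.where(m[:,x])[0];F.append((x,ys[0]))
print(F)
for n,l in(("L",L),("R",Rr)):
    l=np.array(l);p=np.polyfit(l[:,0],l[:,1],1);print(n,np.degrees(np.arctan(p[0])),p,l[0].round(4),l[-1].round(4))
F=np.array([atz(ray(d,(y-.5,x)),.081) for x,y in F]);p=np.polyfit(F[:,1],F[:,0],1);print("front yaw",np.degrees(-np.arctan(p[0])),F.mean(0))
for c in [(152,259.5),(165.8,258),(165.8,259),(175,258.5)]:print(c,atz(ray(d,c),.07).round(4))
E
```

```text
Traceback (most recent call last):
IndexError: index 0 is out of bounds for axis 0 with size 0
```

```bash
python3 - <<'E'
from h import *
import pickle;d=pickle.load(open("w1.pkl","rb"))
im=d["image"].astype(int)
m=(im[...,2]>110)&(im[...,1]<80)&(im[...,0]<80)
m[:,:205]=0;m[:,310:]=0;m[:178]=0
L=[];Rr=[]
for y in range(192,242,3):
    xs=np.where(m[y])[0]
    if len(xs)<50: print(y,len(xs),im[y,255]);continue
    L.append(atz(ray(d,(y,xs[0]-.5)),.081));Rr.append(atz(ray(d,(y,xs[-1]+.5)),.081))
F=[]
for x in list(range(228,252,3))+list(range(270,290,3)):
    ys=np.where(m[:,x])[0];F.append((x,ys[0]))
print(F)
for n,l in(("L",L),("R",Rr)):
    l=np.array(l);p=np.polyfit(l[:,0],l[:,1],1);print(n,np.degrees(np.arctan(p[0])),p,l[0].round(4),l[-1].round(4))
F=np.array([atz(ray(d,(y-.5,x)),.081) for x,y in F]);p=np.polyfit(F[:,1],F[:,0],1);print("front yaw",np.degrees(-np.arctan(p[0])),F.mean(0))
for c in [(152,259.5),(165.8,258),(165.8,259),(175,258.5)]:print(c,atz(ray(d,c),.07).round(4))
E
```

```text
[(228, np.int64(186)), (231, np.int64(186)), (234, np.int64(186)), (237, np.int64(186)), (240, np.int64(186)), (243, np.int64(186)), (246, np.int64(187)), (249, np.int64(187)), (270, np.int64(187)), (273, np.int64(187)), (276, np.int64(188)), (279, np.int64(188)), (282, np.int64(188)), (285, np.int64(188)), (288, np.int64(188))]
L -6.48833869968367 [-0.11372944  0.13412109] [0.4645 0.0813 0.081 ] [0.526  0.0743 0.081 ]
R -14.4985243501898 [-0.25859011  0.28973032] [0.4718 0.1663 0.081 ] [0.5327 0.1523 0.081 ]
front yaw -7.0946419919856885 [0.46138079 0.12424644 0.081     ]
(152, 259.5) [0.4226 0.13   0.07  ]
(165.8, 258) [0.4389 0.127  0.07  ]
(165.8, 259) [0.439  0.1282 0.07  ]
(175, 258.5) [0.4501 0.1267 0.07  ]
```

```bash
python3 -c "
from h import *
print(r.grip_point_offset)
go([.436,.127,.12],172.7);go([.436,.127,.053],172.7)"
```

```text
-0.0188
shift cm [ 1.3   0.92 12.99] rot [-0.    -0.     0.039] t 2.7
shift cm [ 1.3   0.92 19.69] rot [-0.    -0.     0.039] t 2.7
```

Request:
{"fn": "move_arm", "kwargs": {"targets": [[[1.3,0.9,6],[0,0,0.04]],[[1.3,0.9,12],[0,0,0.04]],[[1.3,0.9,15.5],[0,0,0.04]],[[1.3,0.9,18],[0,0,0.04]],[[1.3,0.9,19.7],[0,0,0.04]]]}}

```text
time_s: 3.32
tcp_pos: [0.4359, 0.1263, 0.052]
eef_rot: [-180.0, -0.0, 172.6]
contact_force: [0.6, 0.6, -0.4]
gripper_width: 0.0399
gripper_force: 0.0
```

```bash
python3 - <<'E'
from h import *
d=viewer.capture("side");e=viewer.capture("scene")
A=d["image"][130:220,180:300];B=e["image"][180:270,180:300]
cv2.imwrite("pics/g1.png",cv2.resize(np.hstack([A,B]),None,fx=3.3,fy=3.3,interpolation=cv2.INTER_CUBIC))
s=r.get_state();print(s["tcp_pos"],s["eef_rot"],s["contact_force"])
E
```

```text
[0.4353059  0.12602313 0.05166573] [-1.79875817e+02 -1.23431531e-01  1.72593428e+02] [-0.18286536 -0.27410642 -0.30729595]
```

View pics/g1.png

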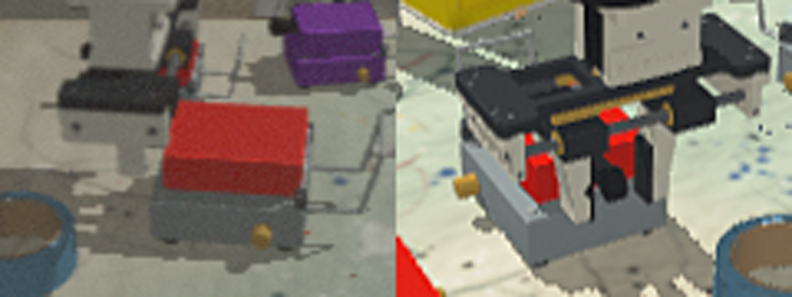

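The crop shows the fingers on either side of the black tab in both views, so I close.

Request:
{"fn": "move_arm", "kwargs": {"targets": [[[0,0,0],[0,0,0]],[[0,0,0],[0,0,0]],[[0,0,0],[0,0,0]],[[0,0,0],[0,0,0]]], "jaw": 0, "squeeze": 12}}

```text
time_s: 3.92
tcp_pos: [0.4367, 0.1286, 0.0535]
eef_rot: [179.9, 0.1, 172.7]
contact_force: [-1.5, 2.0, 3.1]
gripper_width: 0.0113
gripper_force: 12.0
```

```bash
python3 - <<'E'
from h import *
s=r.get_state();print(s["tcp_pos"],s["eef_rot"],s["contact_force"],s["gripper_width"])
# arc: tool x = -hinge x (yaw 172.7), tool z down
for t in np.arange(0,1.81,.1):
    a=t+np.arctan2(13,138);R=13.861
    X=-R*np.cos(a)+13.8;Z=R*np.sin(a)-1.3
    print(round(t,2),round(-X,2),round(-Z,2))
E
```

```text
[0.43666448 0.12855707 0.05347147] [1.79926650e+02 5.60176771e-02 1.72727978e+02] [-1.5426759   1.97001723  3.07640532] 0.011342644301023577
0.0 -0.0 0.0
0.1 -0.2 -1.37
0.2 -0.53 -2.72
0.3 -1.0 -4.02
0.4 -1.6 -5.27
0.5 -2.31 -6.46
0.6 -3.14 -7.56
0.7 -4.08 -8.58
0.8 -5.12 -9.51
0.9 -6.24 -10.32
1.0 -7.44 -11.01
1.1 -8.7 -11.59
1.2 -10.01 -12.03
1.3 -11.36 -12.34
1.4 -12.74 -12.52
1.5 -14.12 -12.56
1.6 -15.5 -12.46
1.7 -16.87 -12.22
1.8 -18.2 -11.84
```

Request:
{"fn": "move_arm", "kwargs": {"targets": [[[-0.2,0,-1.4],[0,0,0]],[[-0.5,0,-2.7],[0,0,0]],[[-1.0,0,-4.0],[0,0,0]],[[-1.6,0,-5.3],[0,0,0]],[[-2.3,0,-6.5],[0,0,0]]]}}

```text
time_s: 4.55
tcp_pos: [0.4601, 0.1256, 0.119]
eef_rot: [179.9, 0.1, 172.7]
contact_force: [4.5, 4.7, -4.2]
gripper_width: 0.0117
gripper_force: 12.0
```

```bash
python3 - <<'E'
from h import *
s=r.get_state();print(s["tcp_pos"],s["eef_rot"],s["contact_force"],s["gripper_width"])
d=viewer.capture("side")
cv2.imwrite("pics/o1.png",cv2.resize(d["image"][90:230,170:350],None,fx=3,fy=3,interpolation=cv2.INTER_CUBIC))
E
```

```text
[0.46008363 0.12560073 0.11896703] [1.79926637e+02 6.40459880e-02 1.72721839e+02] [ 4.51687047  4.74252931 -4.23447891] 0.011709748448076835
```

View pics/o1.png

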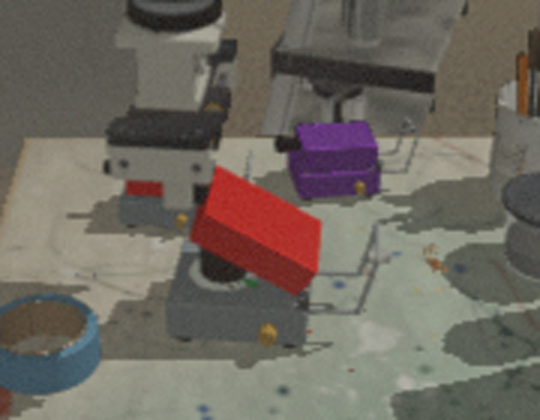

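The cover is up at about 0.5 rad with the tab still pinched, and the black knob shows under it at crop (222,265). I continue along the arc, with shifts relative to the current pose.

Request:
{"fn": "move_arm", "kwargs": {"targets": [[[-0.8,0,-1.1],[0,0,0]],[[-1.8,0,-2.1],[0,0,0]],[[-2.8,0,-3.0],[0,0,0]],[[-3.9,0,-3.9],[0,0,0]],[[-5.1,0,-4.5],[0,0,0]]]}}

```text
time_s: 5.22
tcp_pos: [0.5101, 0.1194, 0.1633]
eef_rot: [179.9, -0.0, 172.7]
contact_force: [-1.2, 8.2, 1.8]
gripper_width: 0.0117
gripper_force: 12.0
```

Request:
{"fn": "move_arm", "kwargs": {"targets": [[[-1.3,0,-0.6],[0,0,0]],[[-2.6,0,-1.0],[0,0,0]],[[-3.9,0,-1.3],[0,0,0]],[[-5.3,0,-1.5],[0,0,0]],[[-6.7,0,-1.5],[0,0,0]]]}}

```text
time_s: 5.85
tcp_pos: [0.5766, 0.1111, 0.178]
eef_rot: [179.9, -0.0, 172.7]
contact_force: [0.5, 9.1, -1.3]
gripper_width: 0.0119
gripper_force: 12.0
```

Request:
{"fn": "move_arm", "kwargs": {"targets": [[[-1.4,0,0.1],[0,0,0]],[[-2.8,0,0.35],[0,0,0]],[[-2.8,0,0.35],[0,0,0]]]}}

```text
time_s: 6.22
tcp_pos: [0.6051, 0.1077, 0.1741]
eef_rot: [179.9, 0.0, 172.7]
contact_force: [2.1, 8.5, -2.1]
gripper_width: 0.0119
gripper_force: 12.0
```

```bash
python3 - <<'E'
from h import *
s=r.get_state();print(s["tcp_pos"],s["eef_rot"],s["contact_force"],s["gripper_width"])
d=viewer.capture("side")
cv2.imwrite("pics/o2.png",cv2.resize(d["image"][60:230,170:350],None,fx=3,fy=3,interpolation=cv2.INTER_CUBIC))
E
```

```text
[0.60509468 0.10767049 0.17406738] [1.79904340e+02 2.08104987e-02 1.72698412e+02] [ 2.11887823  8.4954689  -2.11612382] 0.011877439249535934
```

View pics/o2.png

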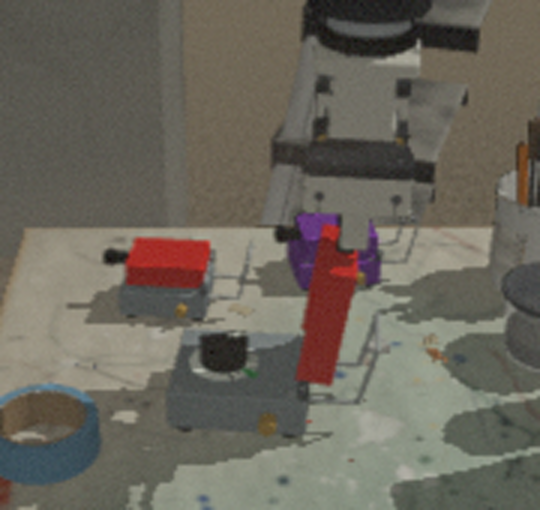

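Cover at about 1.75 rad, past balance. I open the jaw and lift clear.

Request:
{"fn": "move_arm", "kwargs": {"targets": [[[0,0,0],[0,0,0]],[[0,0,0],[0,0,0]],[[0,0,0],[0,0,0]],[[0,0,-3],[0,0,0]],[[3,0,-8],[0,0,0]]], "jaw": 4.5}}

```text
time_s: 6.9
tcp_pos: [0.5736, 0.1095, 0.2529]
eef_rot: [-179.8, -0.2, 172.6]
contact_force: [0.5, 0.2, 1.4]
gripper_width: 0.0446
gripper_force: 0.0
```

Request:
{"fn": "move_arm", "kwargs": {"targets": [[[5,0,-1],[0,0,0]],[[5,0,-1],[0,0,0]],[[5,0,-1],[0,0,0]]]}}

```text
time_s: 7.28
tcp_pos: [0.5245, 0.1166, 0.2647]
eef_rot: [180.0, 0.0, 172.7]
contact_force: [0.9, 0.7, -0.5]
gripper_width: 0.045
gripper_force: 0.0
```

```bash
python3 - <<'E'
from h import *
s=r.get_state();print(s["time_s"],s["tcp_pos"],s["eef_rot"],s["contact_force"],s["gripper_width"])
d=viewer.capture("wrist")
for l,z in [("red_tab",.16),("red_hinge",.057),("red_grip",.062)]:
    for x in pinpoint(l,"wrist"): print(l,np.round(x["location"],1),round(x["score"],2),atz(ray(d,x["location"]),z).round(4))
e=viewer.capture("side");f=viewer.capture("scene")
for l in ["red_tab","red_hinge","red_grip"]:
  for c,dd in(("side",e),("scene",f)):
    for x in pinpoint(l,c): print(l,c,np.round(x["location"],1),round(x["score"],2),atz(ray(dd,x["location"]),.062).round(4))
print(proj(d,[.499,.1205,.062]))
W=cv2.resize(d["image"],(768,576))[:,:]
S=cv2.resize(e["image"][100:230,200:330],(260,260))
W[316:,:260]=S
cv2.imwrite("pics/w2.png",W)
import pickle;pickle.dump(d,open("w2.pkl","wb"))
E
```

```text
7.275 [0.52446668 0.1166239  0.26470687] [1.79983636e+02 2.67353271e-02 1.72733573e+02] [ 0.94308592  0.66310032 -0.52310201] 0.04495192450923137
red_tab [172.4 429.2] 0.69 [0.5288 0.2873 0.16  ]
red_tab [ 33.2 397.4] 0.65 [0.4032 0.2574 0.16  ]
red_hinge [116.8 388.3] 0.8 [0.4789 0.2959 0.057 ]
red_hinge [204.8 250.9] 0.71 [0.5719 0.1099 0.057 ]
red_hinge [239.9 429.3] 0.67 [0.6564 0.355  0.057 ]
red_grip [205.2 252.3] 0.72 [0.5711 0.1119 0.062 ]
red_grip [148.5 253.3] 0.59 [0.4971 0.1225 0.062 ]
red_tab side [135.2 265.6] 0.96 [0.5658 0.353  0.062 ]
red_tab side [146.9 315. ] 0.95 [0.7128 0.2731 0.062 ]
red_tab side [143.2 207.3] 0.86 [0.3829 0.3008 0.062 ]
red_tab scene [164.6 200.4] 0.86 [0.8376 0.0144 0.062 ]
red_tab scene [283.6 181.7] 0.82 [0.3694 0.3176 0.062 ]
red_tab scene [248.  123.2] 0.73 [0.5452 0.3667 0.062 ]
red_hinge side [139.2 292.4] 0.85 [0.6493 0.3244 0.062 ]
red_hinge side [146.4 239.4] 0.77 [0.482  0.2789 0.062 ]
red_hinge side [178.1 271.5] 0.73 [0.5683 0.1026 0.062 ]
red_hinge scene [213.7 218.2] 0.97 [0.5555 0.1232 0.062 ]
red_hinge scene [261.5 165.3] 0.86 [0.4509 0.313  0.062 ]
red_hinge scene [235.2 107.9] 0.81 [0.6124 0.377  0.062 ]
red_grip side [176.2 244.4] 0.66 [0.4964 0.1129 0.062 ]
red_grip scene [223.9 233.1] 0.57 [0.4956 0.1191 0.062 ]
[251.91939542 150.22886825]
```

View pics/w2.png

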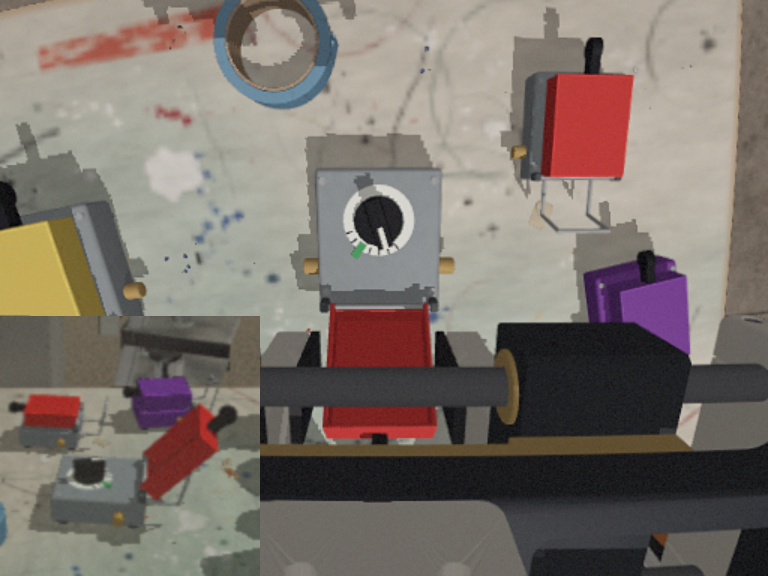

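The side inset shows the cover leaning on its rest. In the wrist picture (shown at 1.5x) the knob centre is at (379,222), the pointer runs to about (385,247), and the green mark is at (358,250). I measure the pointer angle next.

```bash
python3 - <<'E'
from h import *
import pickle;d=pickle.load(open("w2.pkl","rb"))
im=d["image"].astype(int);print(im[138:172:1,240:266].min(2).tolist().__len__())
m=im.min(2)
for y in range(140,170): print(y,''.join('#' if m[y,x]>130 else ('+' if m[y,x]>75 else '.') for x in range(230,276)))
g=(im[...,1]>im[...,2]+40)&(im[...,1]>im[...,0]+20);g[:140]=0;g[180:]=0;g[:,:225]=0;g[:,280:]=0
ys,xs=np.where(g);print(ys.mean(),xs.mean(),len(ys),atz(ray(d,(ys.mean(),xs.mean())),.046))
for p in [(150,254.),(155,255),(160,256.),(165,258)]:print(p,atz(ray(d,p),.072).round(4))
go([.4985,.1215,.15],172.7)
E
```

```text
34
140 #######..............................#########
141 #######..............................+########
142 ######+...............................+#######
143 ######+...............................########
144 ######................................+#######
145 ######................................+#######
146 ######................................+#######
147 ######.................................#######
148 ######.................................#######
149 ######................................+#######
150 ######+...............................+#######
151 ######+................+#.............########
152 #######..............+###+............########
153 #######+.............+###+...........+########
154 ###++##+..............####...........#########
155 #..#####+.............+####..........#########
156 #########.............+###+.........##########
157 #########+.............####........###########
158 ##########.............####+......+###########
159 ######++###+...........+###+.....+############
160 #####+.#####+...........####.....#############
161 ###+.+####+###..........####....##############
162 #########+.+###++.......+###+...+#############
163 #########..+.+#####+....+####..+#+############
164 #####++#.....+#######+...####.####.###########
165 ######+.+++.+####+####...+########++##########
166 ######+.+.+.####+#####.+####.######+##########
167 #####..+.+.+####+#####+#####+#################
168 ####++++++++####+#####+######+################
169 ####.+.++.+###########+#######################
166.7017543859649 238.52631578947367 57 [0.52044373 0.09979646 0.046     ]
(150, 254.0) [0.4978 0.1232 0.072 ]
(155, 255) [0.5041 0.1237 0.072 ]
(160, 256.0) [0.5104 0.1241 0.072 ]
(165, 258) [0.5169 0.1258 0.072 ]
shift cm [ 2.65  0.15 11.43] rot [-0. -0.  0.] t 7.88
```

Pointer is about 0.28 rad left, so the knob is near 0.32 rad and needs +0.88 rad. Knob axis is near (0.498, 0.1215). I descend with the fingers across the bar.

Request:
{"fn": "move_arm", "kwargs": {"targets": [[[2.65,0.15,5],[0,0,-0.14]],[[2.65,0.15,10],[0,0,-0.277]],[[2.65,0.15,14],[0,0,-0.277]],[[2.65,0.15,18],[0,0,-0.277]],[[2.65,0.15,21.1],[0,0,-0.277]]]}}

```text
time_s: 8.5
tcp_pos: [0.4981, 0.1214, 0.052]
eef_rot: [-180.0, -0.0, -171.4]
contact_force: [0.0, 0.1, 0.6]
gripper_width: 0.0451
gripper_force: 0.0
```

Request:
{"fn": "move_arm", "kwargs": {"targets": [[[0,0,0],[0,0,0]],[[0,0,0],[0,0,0]],[[0,0,0],[0,0,0]],[[0,0,0],[0,0,0]]], "jaw": 0, "squeeze": 10}}

```text
time_s: 9.0
tcp_pos: [0.4991, 0.1218, 0.0545]
eef_rot: [180.0, 0.1, -171.4]
contact_force: [-0.5, 0.1, 3.1]
gripper_width: 0.0139
gripper_force: 9.9
```

Gripped at 13.9 mm, which matches the 14 mm bar. Now I turn it.

Request:
{"fn": "move_arm", "kwargs": {"targets": [[[0,0,0],[0,0,0.18]],[[0,0,0],[0,0,0.36]],[[0,0,0],[0,0,0.54]],[[0,0,0],[0,0,0.72]],[[0,0,0],[0,0,0.88]]]}}

```text
time_s: 9.62
tcp_pos: [0.4981, 0.1196, 0.0545]
eef_rot: [-179.9, 0.1, 137.9]
contact_force: [-1.0, -10.6, 8.3]
gripper_width: 0.014
gripper_force: 10.0
```

Request:
{"fn": "move_arm", "kwargs": {"targets": [[[0,0,0],[0,0,0]],[[0,0,0],[0,0,0]],[[0,0,0],[0,0,0]]]}}

```text
time_s: 10.0
tcp_pos: [0.4981, 0.1196, 0.0545]
eef_rot: [-179.9, 0.1, 138.2]
contact_force: [0.3, -9.3, 8.0]
gripper_width: 0.0139
gripper_force: 10.0
```

Request:
{"fn": "move_arm", "kwargs": {"targets": [[[0,0,0],[0,0,0]],[[0,0,0],[0,0,0]],[[0,0,-3],[0,0,0]],[[0,0,-8],[0,0,0]],[[0,0,-13],[0,0,0]]], "jaw": 4.5}}

```text
time_s: 10.62
tcp_pos: [0.4983, 0.1218, 0.1848]
eef_rot: [-180.0, -0.0, 138.2]
contact_force: [1.5, 0.0, -0.4]
gripper_width: 0.045
gripper_force: 0.0
```

Request:
{"fn": "move_arm", "kwargs": {"targets": [[[-1,0,-7],[0,0,-0.18]],[[-2,0,-8],[0,0,-0.36]],[[-2,0,-8],[0,0,-0.6]],[[-2,0,-8],[0,0,-0.6]],[[-2,0,-8],[0,0,-0.6]]]}}

```text
time_s: 11.25
tcp_pos: [0.5133, 0.1085, 0.2635]
eef_rot: [180.0, 0.0, 172.5]
contact_force: [0.0, -0.0, -0.1]
gripper_width: 0.0448
gripper_force: 0.0
```

```bash
python3 - <<'E'
from h import *
s=r.get_state();print(s["time_s"],s["tcp_pos"],s["eef_rot"],s["contact_force"],s["gripper_width"])
d=viewer.capture("wrist");e=viewer.capture("side")
c=proj(d,[.4985,.1215,.062]).astype(int);print(c)
y0=max(c[1]-45,0);x0=max(c[0]-45,0)
W=cv2.resize(d["image"][y0:y0+90,x0:x0+90],(400,400),interpolation=cv2.INTER_CUBIC)
S=cv2.resize(e["image"][120:220,210:310],(400,400))
cv2.imwrite("pics/k.png",np.hstack([W,S]))
im=d["image"].astype(int);m=im.min(2)
for y in range(c[1]-8,c[1]+16): print(y,''.join('#' if m[y,x]>130 else ('+' if m[y,x]>75 else '.') for x in range(c[0]-22,c[0]+22)))
# image direction of world directions at knob
p0=np.array([.4985,.1215,.072])
for a in (1.02,1.2,1.38):
    w=np.radians(-7.2)+.6-a;print(a,(proj(d,p0+.018*np.array([np.cos(w),np.sin(w),0]))-proj(d,p0)).round(1))
print(proj(d,p0))
E
```

```text
11.25 [0.51333942 0.10846232 0.2634935 ] [1.79975448e+02 9.94799330e-03 1.72519340e+02] [ 0.03851211 -0.03626061 -0.14254349] 0.04478685907290073
[260 157]
149 ######...............................#######
150 ######...............................#######
151 #####+................................######
152 #####+...............................+######
153 #####.................................######
154 #####+................................######
155 #####.................................######
156 #####.................................######
157 #####.................................######
158 #####................................+######
159 ######.............#+................+######
160 #######...........####...............#######
161 ######+..........+####..............+#######
162 #+..###.........+####+..............########
163 ++#####+........#####..............+########
164 ########.......+####...............#########
165 #########.....+####+..............##########
166 ######+##.....####+..............#########+#
167 #####+.##....#####..............############
168 ####++###...+####+............+#############
169 #########...####+............+##############
170 ########+.+#####..........+#####.###########
171 ####+###..+####+...##++++#######++##########
172 #######..+..###...##########################
1.02 [-5.9 13.2]
1.2 [-8.2 11.9]
1.38 [-10.2  10.3]
[260.32714199 159.00414164]
```

View pics/k.png

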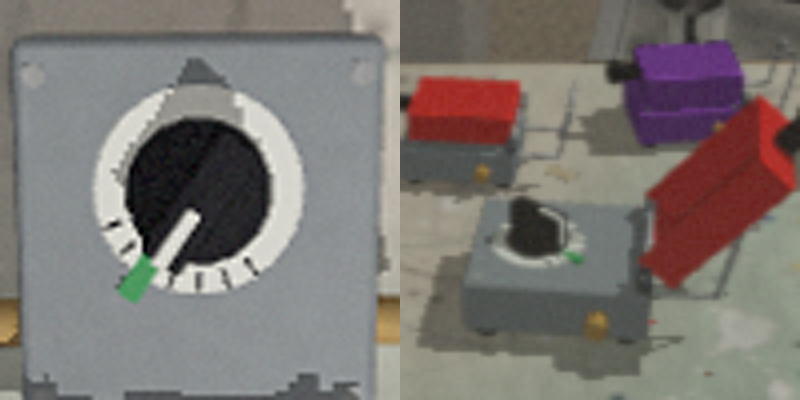

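The pointer lines up with the green mark (slope gives about 1.2 rad), the cover is propped open, and the gripper is well clear. I hand in.

```bash
python3 -c "
from plant import r
print(r.close_job())"
```

```text
the job is handed in; nothing more can be done
None
```

The job is handed in: the red cover is propped open on its rest, the knob measured about 1.2 rad at the green mark, and I left the yellow cover alone; the hand-in call returned no verdict.

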